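# Reset the yellow interlock and hand in its key

## Task

Reset the yellow interlock station on the bench: turn its key a quarter turn clockwise (seen from above), turn it back to where it started, which is the only position where it comes out, then pull it straight up out of the lock and leave it in the white key tray. Leave the blue station's key alone.

Things in the scene. Friction and masses are not known exactly. Their poses are not given: they have to be found in the camera images.
- key_yellow: Yellow key, 79 mm long, 30 g, upright in the yellow station's lock. Origin: centre of its lower end, on the lock's axis, 12 mm above the bench at the start; z up along the key, x along its width, y through its thickness. Yellow bow to grip across y: 10 mm thick, 34 mm wide, 47 to 79 mm above the origin; blade 20 x 5 mm. 1 to 2 mm of play. It must rise 35 mm to clear the lock.
- lock_yellow (a joint): Turn of the brass plug in the yellow station (84 mm square box, top at 45 mm, steel bezel to 47 mm), vertical axis, rad: 0 = start, release position (blade along the white ticks), grows clockwise from above; 1.57 = orange ticks; stops at -0.1 and 1.75. Stays where left, friction 0.03 N m, lags the key by up to 0.13. The key lifts out only within about 0.17 rad of 0.
- key_tray: White square open tray, fixed, 150 x 150 mm outside, 20 mm high, walls and floor 4 mm thick. Origin: centre of its underside, on the bench; x and y along its sides, z up.
- key_blue: Bystander: the same kind of key with a blue bow, in the lock of the blue station, a box of the same shape. Not to be touched. Origin and axes as for the yellow key.
Things that resemble listed ones, but are neither listed nor needed, are in the scene too. What is shaped like the key_yellow but red or turquoise is not meant.

How it is judged:
On the way, in this order (a step that is already met when the one before it is completed fails the run):
1. the yellow lock is turned clockwise, its plug by more than 1.2 rad, with the key still in it (value of joint lock_yellow above 1.2 rad and distance of key_yellow from where it was at the start of the episode below 0.015 m), for 0.1 s.
2. the yellow lock is turned back to within 0.3 rad of the release position, with the key still in it (value of joint lock_yellow below 0.3 rad and distance of key_yellow from where it was at the start of the episode below 0.015 m), for 0.05 s.
At the end, for the whole second after the job is handed in: The yellow key rests released and still in the white tray, its blade end within the tray's outline and below 40 mm, and the yellow lock is left within 0.4 rad of the release position (x of key_yellow in the frame of key_tray between -0.075 and 0.075 m and y of key_yellow in the frame of key_tray between -0.075 and 0.075 m and height (world z) of key_yellow below 0.04 m and contact force between key_yellow and key_tray above 0.05 N and linear speed of key_yellow below 0.03 m/s and value of joint lock_yellow below 0.4 rad); the robot touches nothing.
It fails at once if the blue key is gripped or pushed by the fingers (over 2 N) (contact force between the fingers and key_blue above 2 N).
It fails at once if the blue key is moved by more than 15 mm (distance of key_blue from where it was at the start of the episode above 0.015 m).
It also fails if it takes over 51 s, if anything falls off the work surface, if the arm or the gripper's body presses on something with over 40 N, if the wrist force passes 120 N, or if a joint passes its speed limit or range.

## Robot

A 7-joint arm with a two-finger parallel gripper is mounted at the origin on the work surface; the furniture and walls round the work are solid. World frame = base frame: x ahead of the robot, y to its left, z up, the work surface at z = 0. Lengths are in m, angles in rad, forces in N, time in s.
With the tool pointing down it reaches from about 0.35 to 0.9 m from the base axis. Payload 8.1 kg.
Tool frame: the origin (TCP) lies at the very end of the fingers, on their centre line; the grasp point (between the pads) lies 19 mm behind it (grasp_offset is the distance from the TCP to the grasp point, in m); z points along the fingers, y is the line along which they close (so a half turn about z gives the same grasp; the last joint's range is limited). The gripper opens to 92 mm and grips with 3 to 60 N. Pads are 19 mm wide; open, the fingers measure 130 mm over their backs; the gripper's body (75 mm by 190 mm) begins 47 mm behind the grasp point.
Start: joints at [1.198, 0.434, 0.025, 1.573, -0.012, 1.134, -0.075], TCP at [0.167, -0.602, 0.227] pointing down, gripper open.
Joint ranges: [-2.62, 2.62], [-0.44, 2.09], [-1.27, 1.32], [0.08, 2.57], [-1.32, 4.46], [0.12, 2], [-2.74, 2.74]. Speed limits (rad/s): [2.22, 2.22, 3.01, 3.01, 3.14, 3.14, 3.14].

## Interface

Orientations are given as a rotation vector (axis times angle).
In Python, from cell import observe, get_image, camera_params, sign_off, silhouettes, grasp_offset gives the robot as it stands. The module is installed in compiled form; this text tells all that it offers.
- The arm moves only by the tool jog_arm, never from a script. Its argument "motion" is a list that holds one entry, the list of rows, each a list of 7 numbers: the shift along the tool's x, y, z in m, then the turn, a rotation vector about the tool's x, y, z in rad, then the closure, from -1 (fully open) to 1 (shut), so that 0 is half open. In form: [[[dx, dy, dz, wx, wy, wz, hand], ...]]. A call has 1 to 10 rows; each row is the pose to reach, as a shift and turn from the pose commanded when the call began, along the tool's axes at that moment; what a row does not reach only later rows make up. A row lasts 1/12 s, in which the tool goes at most 41.7 mm and 7.16 degrees, less where a joint would pass 70% of its speed; a pose out of reach is approached as far as the arm can. A call with a gripper value outside its range is refused whole. The fingers move at their own pace and stop on an object; "force" is the grip in N (left out, the last holds). Time passes only in rows, so rows that repeat a pose let the fingers close. It gives the time, the measured TCP pose, the force, the opening and the grip force at its end, in the units of the state.
- observe(): the state, without advancing time (a new reading comes with each control period).
- get_image(name): name is "side" or "top"; returns the picture (400x640x3 uint8, red, green, blue); there is no depth.
- camera_params(name): a dict with "vertical_fov" (degrees; the focal length in pixels is half the picture's height over the tangent of half this angle, whatever the lens; pixels are square), "cx", "cy" (the principal point, pixels), "dist_coeffs" ([k1, k2, p1, p2, k3] as OpenCV has them; the pictures are not rectified), "T" (4x4, takes a point from camera to world coordinates). Camera axes: x right, y down, z forward; pixel columns grow to the right and rows downward; lengths in m; the calibration is good to about 2 mm. A picture is of the moment at which its call begins. camera_params takes no time and is no camera call.
- sign_off(): hands the job in; it is judged then, once.
Trained networks look in the newest picture that a camera, given by its name, has taken for a name from the list of things; names that differ only in an ending like _2 or _b are one class to them, and where a whole thing is asked for, a point or a joint stands for the part that bears it (a point fixed in the world has none). Each returns a list of dicts, best first, with "p" (0 to 1); they miss things now and then, are a little off and sometimes report something else, mostly with a low value. They report only what shows in the picture. A call takes as long as a camera call. They do not tell look-alikes from the thing itself.
- silhouettes(query, camera): "mask" (400x640 bool, what is visible of it) and "pixel" ([column, row] in pixels, amid what is visible of it).
The state is a dict: "clock": time; "joints": joint angles; "dq": joint speeds; "joint_efforts": joint torques, N m; "position": TCP position; "ee_rot": TCP orientation; "force": force on the tool from outside, world axes, zero at the start; "ft_torque": the same for the moment, N m; "width": opening from 0.0 (shut) to 1.0 (fully open); "gripper_force": force on a finger pad.
Only numpy, scipy, OpenCV 4.12 (cv2) and the standard library are available. Lean on these libraries where they do the work, as an engineer would, in place of code of your own. Each camera call takes 0.05 s, during which the arm holds its last target. There are 200 camera calls.

## Working session

There is one attempt and no reset: what is moved stays moved. The work goes in short steps, Python scripts to look and compute and a tool call to move; the robot and the scene stay as the last step left them, time stands still between calls to the robot, and variables do not carry over. Pictures are saved under pics/ and viewed, at most 10 in all, crops included, and the job is handed in when it is done.

Besides the shell and the picture viewer there is one more tool, called as name(argument=value, ...) on one line, values as JSON. jog_arm: Moves the arm, as the interface text tells. Its arguments: {"type":"object","properties":{"motion":{"type":"array"},"force":{"type":"number"}},"required":["motion"]}

```bash
mkdir -p pics
python3 - <<'E'
from cell import *
import cv2
for n in("top","side"):
    cv2.imwrite(f"pics/{n}0.png",get_image(n)[:,:,::-1])
    p=camera_params(n);print(n,p)
s=observe();print(s);print(grasp_offset)
E
```

```text
top {'vertical_fov': 53.06297703713637, 'cx': 321.9999656767562, 'cy': 200.8216194595811, 'dist_coeffs': array([-0.05740933,  0.        ,  0.        ,  0.        ,  0.        ]), 'T': array([[ 0.00623467, -0.9930987 ,  0.11711574,  0.34369056],
       [-0.9999741 , -0.00577077,  0.00429972,  0.03407538],
       [-0.0035942 , -0.11713951, -0.99310897,  1.05771568],
       [ 0.        ,  0.        ,  0.        ,  1.        ]])}
side {'vertical_fov': 47.13138631423311, 'cx': 317.24272787006885, 'cy': 209.06551589445465, 'dist_coeffs': array([-0.06220853,  0.        ,  0.        ,  0.        ,  0.        ]), 'T': array([[ 0.98020277, -0.12880402,  0.15037305,  0.30438086],
       [-0.19791077, -0.61506433,  0.7632347 , -0.704736  ],
       [-0.0058186 , -0.77788521, -0.62837946,  0.6448458 ],
       [ 0.        ,  0.        ,  0.        ,  1.        ]])}
{'clock': 0.1, 'joints': array([ 1.19840235,  0.43515344,  0.02495152,  1.5739888 , -0.0115794 ,
        1.1339802 , -0.07510218]), 'dq': array([ 8.61090866e-04, -1.74585885e-03,  3.30703597e-05, -1.36726399e-03,
       -7.10606151e-04, -5.74939770e-04, -6.62815198e-04]), 'joint_efforts': array([ 3.42326639e-03, -6.69127393e+01,  9.88394022e-01, -3.15149903e+01,
       -6.04429725e-02,  3.73512274e-02,  1.32652553e-04]), 'position': array([ 0.16642054, -0.60197565,  0.2260298 ]), 'ee_rot': array([-3.11172533e+00, -4.22259609e-01,  5.02546933e-04]), 'force': array([-0.29804086, -0.05824222, -0.86142236]), 'ft_torque': array([8.09909880e-05, 3.42249405e-02, 3.16167027e-02]), 'gripper_force': 0.0, 'width': 1.003492433873565}
0.0188
```

View pics/top0.png

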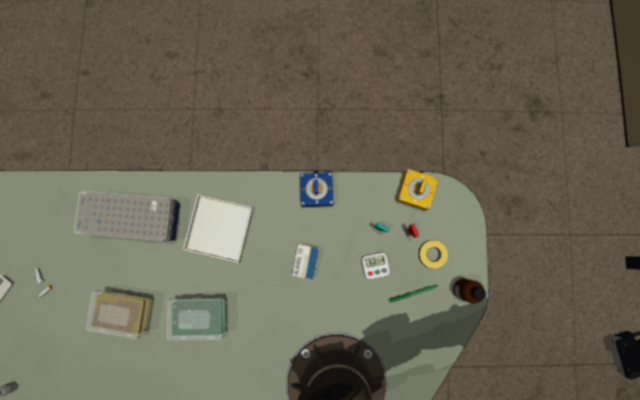

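View pics/side0.png

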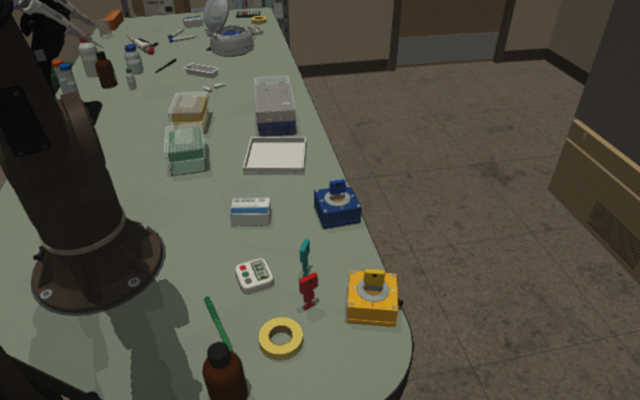

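Top view: yellow station at (418,190), blue station at (317,188), tray at (218,228), with red and turquoise decoy keys at (412,230) and (381,227). Side view: yellow station at (373,297), yellow bow at (374,279), tray at (276,155).

```bash
cat > h.py <<'E'
from cell import *
import cv2, numpy as np
def K(n):
    p=camera_params(n);f=200/np.tan(np.radians(p["vertical_fov"]/2))
    return np.array([[f,0,p["cx"]],[0,f,p["cy"]],[0,0,1]]),np.array(p["dist_coeffs"]),np.array(p["T"])
def ray(n,px):
    k,d,T=K(n);u=cv2.undistortPoints(np.array([[px]],float),k,d)[0,0]
    return T[:3,3],T[:3,:3]@np.array([u[0],u[1],1])
def at(n,px,z):
    o,r=ray(n,px);return o+r*(z-o[2])/r[2]
def tri(a,b):
    A=np.zeros((3,3));c=np.zeros(3);R=[]
    for n,px in(("top",a),("side",b)):
        o,r=ray(n,px);r=r/np.linalg.norm(r);P=np.eye(3)-np.outer(r,r);A+=P;c+=P@o;R.append((P,o))
    x=np.linalg.solve(A,c);return x,[np.linalg.norm(P@(x-o)) for P,o in R]
def proj(n,X):
    k,d,T=K(n);Ti=np.linalg.inv(T)
    return cv2.projectPoints(np.array(X,float).reshape(-1,1,3),cv2.Rodrigues(Ti[:3,:3])[0],Ti[:3,3],k,d)[0][:,0]
E
python3 - <<'E'
from h import *
im={}
for n in("top","side"):
    im[n]=get_image(n)[:,:,::-1].copy()
    for q in("key_yellow","lock_yellow","key_tray"):
        for r in silhouettes(q,n)[:4]:
            m=r["mask"];c=cv2.minAreaRect(np.argwhere(m)[:,::-1].astype(np.float32))
            print(n,q,round(r["p"],2),np.round(r["pixel"],1),m.sum(),np.round(c[0],1),np.round(c[1],1),round(c[2],1))
            if q!="key_tray": 
                np.save(f"{n}_{q}_{int(r['pixel'][0])}.npy",m)
a=cv2.resize(im["top"][160:220,378:458],None,fx=8,fy=8,interpolation=cv2.INTER_CUBIC)
b=cv2.resize(im["side"][255:335,335:415],None,fx=6,fy=6,interpolation=cv2.INTER_CUBIC)
cv2.imwrite("pics/c1.png",a);cv2.imwrite("pics/c2.png",b)
E
```

```text
top key_yellow 0.64 [410.8 233.3] 103 [411.8 230.8] [12.   9.9] 45.0
top lock_yellow 0.58 [414.1 185.6] 36 [415.1 186.8] [4.4 8.5] 18.4
top key_tray 0.76 [216.6 226.8] 3384 [218.  228.1] [59.  58.3] 13.4
side key_yellow 0.79 [375.2 281.6] 397 [374.2 279.3] [20.9 21.9] 4.1
side key_yellow 0.65 [306.3 282.1] 426 [308.  289.5] [35. 18.] 90.0
side key_yellow 0.51 [307.6 249.8] 256 [304.5 257.5] [37.  9.] 90.0
side lock_yellow 0.4 [372.4 290.1] 96 [372.6 290.6] [16.4  9.3] 8.7
side key_tray 0.83 [275.4 155. ] 2254 [274.  155.5] [39. 62.] 90.0
```

View pics/c1.png

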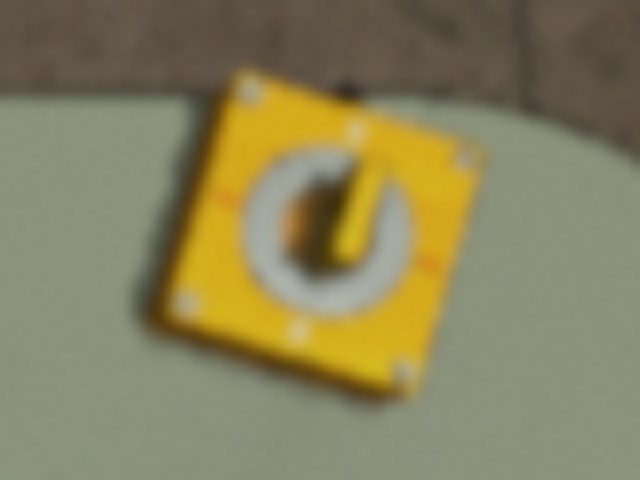

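View pics/c2.png

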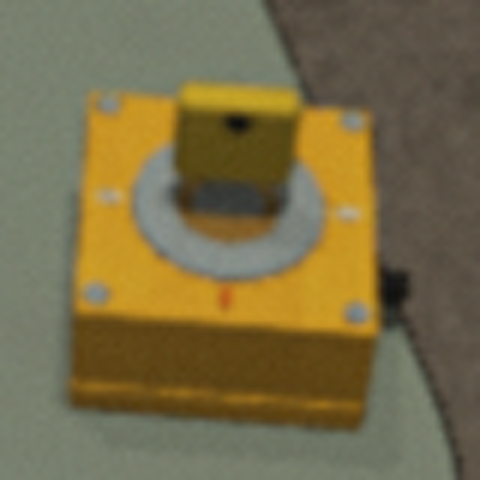

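The top crop shows the bow's top face centred near crop (362,212), about px (423.1,186.4), the white ticks at (356,132) and (299,332), and the bezel centre at (328,232). In the side crop the bow's top face is centred near (240,100), about px (374.9,271.5), with its width along the white ticks.

Run:
```python
from h import *
t=lambda x,y:(378+(x+.5)/8-.5,160+(y+.5)/8-.5)
s=lambda x,y:(335+(x+.5)/6-.5,255+(y+.5)/6-.5)
print("bowtop",tri(t(362,212),s(240,100)))
print("bezel",tri(t(328,232),s(228,208)))
print("at heights: bow top/side",at("top",t(362,212),.091),at("side",s(240,100),.091),"bez",at("top",t(328,232),.047),at("side",s(228,210),.047))
def yaw(n,a,b,z):
    d=at(n,a,z)-at(n,b,z);return np.degrees(np.arctan2(d[1],d[0]))%180, np.linalg.norm(d)
print("ticks",yaw("top",t(356,132),t(299,332),.045),yaw("side",s(108,196),s(348,213),.045))
print("orange",yaw("top",t(228,198),t(428,264),.045))
print("bow",yaw("top",t(372,160),t(348,262),.091),yaw("side",s(179,98),s(302,102),.091), yaw("side",s(180,86),s(303,90),.091))
for nm,x in(("c",[(238,70),(487,148),(410,398),(160,315)]),):
    P=[at("top",t(*c),.045) for c in x];print("box c",np.mean(P,0),[np.linalg.norm(P[i]-P[i-1]) for i in range(4)])
print("mid ticks",at("top",t(327.5,232),.045),at("side",s(228,204.5),.045))
print("tray",tri((218,228.1),(275.4,155)),at("top",(218,228.1),.01),at("side",(275.4,155),.015))
print("blue",at("top",(317,187),.091),"red",at("top",(412,230),.05),"turq",at("top",(381,227),.05))
import scipy.spatial.transform as T
R=T.Rotation.from_rotvec(observe()["ee_rot"]).as_matrix();print(R.round(3))
```

```text
bowtop (array([ 0.49688751, -0.20906471,  0.08861924]), [np.float64(0.0010144372523883253), np.float64(0.001014437252388107)])
bezel (array([ 0.49706496, -0.20907532,  0.04393567]), [np.float64(0.0007330670152773278), np.float64(0.0007330670152773757)])
at heights: bow top/side [ 0.49550114 -0.20825476  0.091     ] [ 0.49710884 -0.21117643  0.091     ] bez [ 0.49587185 -0.20819403  0.047     ] [ 0.49661819 -0.21232448  0.047     ]
ticks (np.float64(162.98895747814782), np.float64(0.06782196439577826)) (np.float64(162.73727143163006), np.float64(0.06845564439949992))
orange (np.float64(71.86371152842116), np.float64(0.0672720709590792))
bow (np.float64(165.53331911764406), np.float64(0.03265842336821137)) (np.float64(165.55296719988522), np.float64(0.03369684646527067)) (np.float64(165.54288776668722), np.float64(0.03385092963212656))
box c [ 0.4961365 -0.2073915  0.045    ] [np.float64(0.08394947924171542), np.float64(0.08379497539731419), np.float64(0.08530451317389247), np.float64(0.08371993533381246)]
mid ticks [ 0.49617193 -0.2085124   0.045     ] [ 0.49785556 -0.20869343  0.045     ]
tray (array([0.39429144, 0.31211709, 0.00660101]), [np.float64(0.0005978778536928435), np.float64(0.0005978778536929293)]) [0.39353279 0.3112556  0.01      ] [0.39369895 0.29872107 0.015     ]
blue [0.49158391 0.05067349 0.091     ] red [ 0.38988123 -0.18859506  0.05      ] turq [ 0.39706917 -0.11042257  0.05      ]
[[ 0.964  0.266 -0.   ]
 [ 0.266 -0.964 -0.   ]
 [-0.     0.    -1.   ]]
```

jog_arm(motion=[[[0.033,-0.023,0,0,0,-0.12,-0.4],[0.066,-0.046,0,0,0,-0.24,-0.4],[0.099,-0.068,0,0,0,-0.36,-0.4],[0.132,-0.091,0,0,0,-0.48,-0.4],[0.165,-0.114,0,0,0,-0.6,-0.4],[0.198,-0.137,0,0,0,-0.72,-0.4],[0.231,-0.159,0,0,0,-0.84,-0.4],[0.264,-0.182,0,0,0,-0.96,-0.4],[0.297,-0.205,0,0,0,-1.08,-0.4],[0.33,-0.227,0,0,0,-1.2,-0.4]]])

```text
clock: 1.33
position: [0.4251, -0.294, 0.2271]
ee_rot: [2.324, 2.113, -0.0]
force: [0.6, -0.8, -0.5]
width: 0.701
gripper_force: 0.0
```

```bash
cat >> h.py <<'E'
from scipy.spatial.transform import Rotation as Rn
def st(target=None,yawy=None):
    s=observe();R=Rn.from_rotvec(s["ee_rot"]).as_matrix();y=np.arctan2(R[1,1],R[0,1])
    print("t",s["clock"],"pos",s["position"].round(4),"yawy",np.degrees(y).round(1),"w",round(s["width"],3),"grip",round(s["gripper_force"],1),"F",s["force"].round(1),"M",s["ft_torque"].round(2),"q",s["joints"].round(2),"tilt",R[:2,2].round(4))
    if target is not None: print("tool delta",(R.T@(np.array(target)-s["position"])).round(4))
    if yawy is not None: print("wz",(-(np.radians(yawy)-y)).round(3))
E
python3 -c "
from h import *
st([.4966,-.2088,.16],74.3)"
```

```text
t 1.3333 pos [ 0.4251 -0.294   0.2271] yawy -5.5 w 0.701 grip 0.0 F [ 0.6 -0.8 -0.5] M [-0.07 -0.13 -0.02] q [ 0.8   0.29 -0.38  1.81  0.12  1.06  0.28] tilt [ 0.0005 -0.0006]
tool delta [0.0916 0.0631 0.0671]
wz -1.392
```

jog_arm(motion=[[[0.023,0.016,0.01,0,0,-0.12,-0.4],[0.046,0.032,0.02,0,0,-0.24,-0.4],[0.069,0.048,0.03,0,0,-0.36,-0.4],[0.092,0.063,0.04,0,0,-0.48,-0.4],[0.092,0.063,0.05,0,0,-0.6,-0.4],[0.092,0.063,0.06,0,0,-0.72,-0.4],[0.092,0.063,0.067,0,0,-0.84,-0.4],[0.092,0.063,0.067,0,0,-0.96,-0.4],[0.092,0.063,0.067,0,0,-1.08,-0.4],[0.092,0.063,0.067,0,0,-1.2,-0.4]]])

```text
clock: 2.17
position: [0.4961, -0.2106, 0.1596]
ee_rot: [-0.725, -3.057, 0.0]
force: [0.1, -1.0, -0.3]
width: 0.699
gripper_force: 0.0
```

```bash
python3 -c "
from h import *
st([.4966,-.2088,.058],74.3)"
```

```text
t 2.1667 pos [ 0.4961 -0.2106  0.1596] yawy 63.3 w 0.699 grip 0.0 F [ 0.1 -1.  -0.3] M [ 0.02 -0.15  0.  ] q [ 0.79  0.45 -0.66  1.83  0.33  0.98  1.1 ] tilt [-0.0001 -0.0001]
tool delta [0.0003 0.0018 0.1016]
wz -0.192
```

jog_arm(motion=[[[0,0.002,0.02,0,0,-0.1,-0.4],[0,0.002,0.04,0,0,-0.19,-0.4],[0,0.002,0.06,0,0,-0.19,-0.4],[0,0.002,0.08,0,0,-0.19,-0.4],[0,0.002,0.1,0,0,-0.19,-0.4],[0,0.002,0.101,0,0,-0.19,-0.4]]])

```text
clock: 2.67
position: [0.4949, -0.2085, 0.0557]
ee_rot: [-0.441, -3.106, -0.001]
force: [-1.3, 0.8, 1.2]
width: 0.696
gripper_force: 0.0
```

```bash
python3 -c "
from h import *
st([.4966,-.2088,.058],74.3)
im=get_image('side')[225:325,310:430];jm=get_image('top')[150:230,368:468]
a=cv2.resize(im,(480,400),interpolation=2);b=cv2.resize(jm,(320,256),interpolation=2)
o=np.zeros((400,800,3),np.uint8);o[:,:480]=a;o[:256,480:]=b
cv2.imwrite('pics/d.png',o[:,:,::-1])"
```

```text
t 2.6667 pos [ 0.4949 -0.2085  0.0557] yawy 73.8 w 0.696 grip 0.0 F [-1.3  0.8  1.2] M [ 0.09 -0.13 -0.02] q [ 0.75  0.59 -0.62  1.93  0.48  0.78  1.14] tilt [-0.0045  0.0015]
tool delta [-0.0017  0.0002 -0.0023]
wz -0.008
```

View pics/d.png

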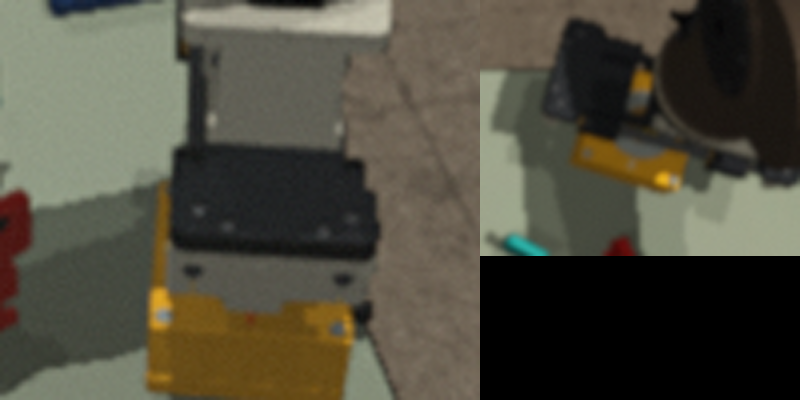

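The gripper straddles the bow over the yellow station (the finger covers the key in the side view, at about (275,200) in the composite). Closing gently.

jog_arm(motion=[[[-0.001,0,-0.002,0,0,0,1],[-0.001,0,-0.002,0,0,0,1],[-0.001,0,-0.002,0,0,0,1],[-0.001,0,-0.002,0,0,0,1],[-0.001,0,-0.002,0,0,0,1],[-0.001,0,-0.002,0,0,0,1],[-0.001,0,-0.002,0,0,0,1]]], force=12)

```text
clock: 3.35
position: [0.498, -0.2091, 0.0609]
ee_rot: [0.441, 3.11, -0.0]
force: [0.7, -1.6, 0.1]
width: 0.239
gripper_force: 0.0
```

```bash
python3 -c "
from h import *
st([.4966,-.2088,.058],74.3)"
```

```text
t 3.35 pos [ 0.498  -0.2091  0.0609] yawy 73.8 w 0.239 grip 0.0 F [ 0.7 -1.6  0.1] M [ 0.06 -0.13  0.03] q [ 0.75  0.58 -0.63  1.92  0.47  0.79  1.15] tilt [ 0.0002 -0.0002]
tool delta [ 0.0014 -0.0001  0.0029]
wz -0.008
```

jog_arm(motion=[[[0.001,0,0.002,0,0,0,1],[0.001,0,0.002,0,0,0,1],[0.001,0,0.002,0,0,0,1],[0.001,0,0.002,0,0,0,1],[0.001,0,0.002,0,0,0,1],[0.001,0,0.002,0,0,0,1]]], force=12)

```text
clock: 3.85
position: [0.497, -0.2087, 0.0587]
ee_rot: [-0.441, -3.11, -0.0]
force: [0.6, 1.0, -0.6]
width: 0.109
gripper_force: 12.0
```

```bash
python3 -c "
from h import *
st([.4966,-.2088,.058],74.3)"
```

```text
t 3.85 pos [ 0.497  -0.2087  0.0587] yawy 73.9 w 0.109 grip 12.0 F [ 0.6  1.  -0.6] M [ 0.13 -0.11  0.  ] q [ 0.75  0.59 -0.63  1.92  0.48  0.79  1.15] tilt [-0.0001  0.0001]
tool delta [ 0.0004 -0.0002  0.0007]
wz -0.008
```

jog_arm(motion=[[[0,0,0,0,0,0,1],[0,0,0,0,0,0.08,1],[0,0,0,0,0,0.16,1],[0,0,0,0,0,0.24,1],[0,0,0,0,0,0.32,1],[0,0,0,0,0,0.4,1],[0,0,0,0,0,0.48,1],[0,0,0,0,0,0.56,1],[0,0,0,0,0,0.64,1],[0,0,0,0,0,0.72,1]]], force=30)

```text
clock: 4.68
position: [0.4973, -0.2085, 0.0587]
ee_rot: [1.514, 2.753, 0.001]
force: [0.9, 0.2, -1.7]
width: 0.106
gripper_force: 30.0
```

```bash
python3 -c "
from h import *
st([.497,-.2087,.0587],-16.1)"
```

```text
t 4.6833 pos [ 0.4973 -0.2085  0.0587] yawy 32.4 w 0.106 grip 30.0 F [ 0.9  0.2 -1.7] M [ 0.2  -0.32 -0.05] q [ 0.62  0.54 -0.44  1.93  0.33  0.74  0.55] tilt [0.0005 0.0002]
tool delta [-0.     -0.0004  0.    ]
wz 0.846
```

jog_arm(motion=[[[0,0,0,0,0,0.1,1],[0,0,0,0,0,0.2,1],[0,0,0,0,0,0.3,1],[0,0,0,0,0,0.4,1],[0,0,0,0,0,0.5,1],[0,0,0,0,0,0.6,1],[0,0,0,0,0,0.7,1],[0,0,0,0,0,0.8,1],[0,0,0,0,0,0.87,1],[0,0,0,0,0,0.87,1]]])

```text
clock: 5.52
position: [0.4969, -0.2086, 0.0587]
ee_rot: [-2.532, -1.859, 0.001]
force: [-0.6, 0.5, 0.7]
width: 0.109
gripper_force: 30.0
```

jog_arm(motion=[[[0,0,0,0,0,0,1],[0,0,0,0,0,0,1],[0,0,0,0,0,0,1]]])

```text
clock: 5.77
position: [0.4969, -0.2087, 0.0587]
ee_rot: [-2.528, -1.865, 0.0]
force: [-0.8, 0.7, 0.1]
width: 0.11
gripper_force: 30.0
```

```bash
python3 -c "
from h import *
st([.497,-.2087,.0587],73.9)
im=get_image('side')[225:325,310:430];jm=get_image('top')[150:230,368:468]
a=cv2.resize(im,(480,400),interpolation=2);b=cv2.resize(jm,(320,256),interpolation=2)
o=np.zeros((400,800,3),np.uint8);o[:,:480]=a;o[:256,480:]=b
cv2.imwrite('pics/e.png',o[:,:,::-1])"
```

```text
t 5.7667 pos [ 0.4969 -0.2087  0.0587] yawy -17.1 w 0.11 grip 30.0 F [-0.8  0.7  0.1] M [0.07 0.12 0.02] q [ 0.45  0.51 -0.21  1.95  0.16  0.7  -0.15] tilt [-0.0002  0.0001]
tool delta [0.     0.0001 0.    ]
wz -1.589
```

View pics/e.png

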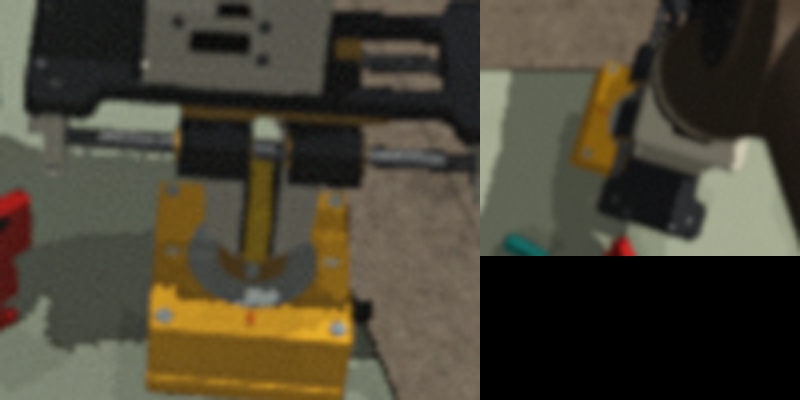

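The bow is now edge-on at (260,205) in the side crop, so the key points at the orange ticks: a quarter turn. Turning it back, slightly past zero to take up the lag.

jog_arm(motion=[[[0,0,0,0,0,-0.1,1],[0,0,0,0,0,-0.2,1],[0,0,0,0,0,-0.3,1],[0,0,0,0,0,-0.4,1],[0,0,0,0,0,-0.5,1],[0,0,0,0,0,-0.6,1],[0,0,0,0,0,-0.7,1],[0,0,0,0,0,-0.8,1],[0,0,0,0,0,-0.9,1],[0,0,0,0,0,-0.9,1]]])

```text
clock: 6.7
position: [0.4973, -0.2088, 0.0588]
ee_rot: [1.46, 2.781, 0.001]
force: [0.1, -0.3, -1.8]
width: 0.109
gripper_force: 30.0
```

jog_arm(motion=[[[0,0,0,0,0,-0.1,1],[0,0,0,0,0,-0.2,1],[0,0,0,0,0,-0.3,1],[0,0,0,0,0,-0.4,1],[0,0,0,0,0,-0.5,1],[0,0,0,0,0,-0.6,1],[0,0,0,0,0,-0.68,1],[0,0,0,0,0,-0.77,1],[0,0,0,0,0,-0.77,1],[0,0,0,0,0,-0.77,1]]])

```text
clock: 7.53
position: [0.4976, -0.2085, 0.0588]
ee_rot: [0.324, 3.124, 0.001]
force: [2.5, 2.9, -1.8]
width: 0.109
gripper_force: 30.0
```

```bash
python3 -c "
from h import *
st([.497,-.2087,.0587],73.9)"
```

```text
t 7.5333 pos [ 0.4976 -0.2085  0.0588] yawy 78.2 w 0.109 grip 30.0 F [ 2.5  2.9 -1.8] M [ 0.6  -0.69 -0.03] q [ 0.76  0.59 -0.65  1.92  0.49  0.79  1.21] tilt [0.0011 0.0007]
tool delta [ 0.0005 -0.0003  0.0001]
wz 0.075
```

Return to zero and lift slowly (4 mm rows), watching the force.

jog_arm(motion=[[[0,0,0,0,0,0.04,1],[0,0,0,0,0,0.07,1],[0,0,0,0,0,0.07,1],[0,0,-0.003,0,0,0.07,1],[0,0,-0.006,0,0,0.07,1],[0,0,-0.009,0,0,0.07,1],[0,0,-0.012,0,0,0.07,1],[0,0,-0.012,0,0,0.07,1]]])

```text
clock: 8.2
position: [0.4973, -0.2088, 0.0715]
ee_rot: [0.426, 3.112, -0.0]
force: [-0.5, 1.4, 1.1]
width: 0.107
gripper_force: 30.0
```

```bash
python3 -c "
from h import *
st([.497,-.2087,.16],73.9)"
```

```text
t 8.2 pos [ 0.4973 -0.2088  0.0715] yawy 74.4 w 0.107 grip 30.0 F [-0.5  1.4  1.1] M [ 0.39 -0.31 -0.02] q [ 0.76  0.57 -0.64  1.91  0.46  0.81  1.17] tilt [ 0.0008 -0.0004]
tool delta [ 0.0003  0.     -0.0885]
wz 0.009
```

jog_arm(motion=[[[0,0,-0.005,0,0,0,1],[0,0,-0.01,0,0,0,1],[0,0,-0.02,0,0,0,1],[0,0,-0.03,0,0,0,1],[0,0,-0.045,0,0,0,1],[0,0,-0.06,0,0,0,1],[0,0,-0.08,0,0,0,1],[0,0,-0.1,0,0,0,1],[0,0,-0.12,0,0,0,1],[0,0,-0.14,0,0,0,1]]])

```text
clock: 9.03
position: [0.4969, -0.2088, 0.2128]
ee_rot: [0.426, 3.112, -0.001]
force: [1.3, 0.1, -0.5]
width: 0.108
gripper_force: 30.0
```

```bash
python3 -c "
from h import *
st([.394,.311,.2],73.9)
o=np.zeros((400,800,3),np.uint8)
o[:,:]=cv2.resize(get_image('side')[150:330,230:590],(800,400),interpolation=2)
cv2.imwrite('pics/f.png',o[:,:,::-1])"
```

```text
t 9.0333 pos [ 0.4969 -0.2088  0.2128] yawy 74.4 w 0.108 grip 30.0 F [ 1.3  0.1 -0.5] M [ 0.06 -0.17 -0.01] q [ 0.85  0.41 -0.74  1.76  0.3   1.09  1.31] tilt [ 0.0006 -0.0006]
tool delta [0.2387 0.4731 0.0125]
wz 0.009
```

View pics/f.png

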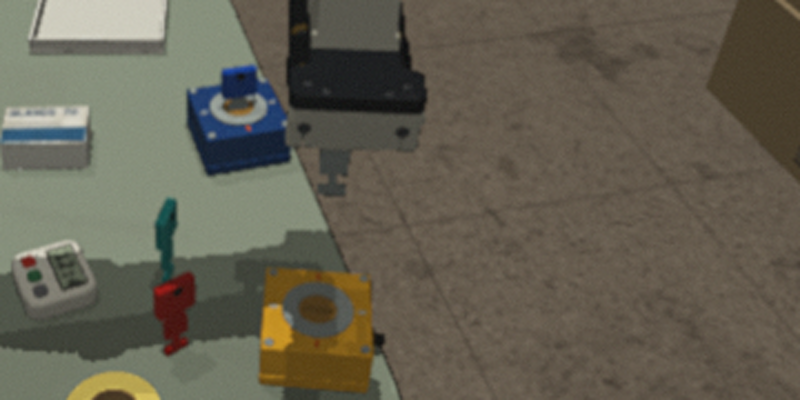

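The key is out of the lock, hanging at (333,170) in the crop, and the plug is empty and back at release. Moving over to the tray.

jog_arm(motion=[[[0.009,0.018,0,0,0,0,1],[0.026,0.051,0,0,0,0.05,1],[0.043,0.085,0,0,0,0.1,1],[0.06,0.119,0,0,0,0.15,1],[0.077,0.153,0,0,0,0.2,1],[0.094,0.187,0,0,0,0.25,1],[0.111,0.22,0,0,0,0.3,1],[0.128,0.254,0,0,0,0.35,1],[0.145,0.288,0,0,0,0.4,1],[0.16,0.318,0,0,0,0.4,1]]])

```text
clock: 9.92
position: [0.4276, 0.1428, 0.2119]
ee_rot: [1.039, 2.963, 0.001]
force: [-0.1, -0.2, 1.3]
width: 0.108
gripper_force: 30.0
```

```bash
python3 -c "
from h import *
st([.394,.311,.2],32)"
```

```text
t 9.9167 pos [0.4276 0.1428 0.2119] yawy 51.4 w 0.108 grip 30.0 F [-0.1 -0.2  1.3] M [ 0.04 -0.22  0.03] q [ 0.25  0.27 -0.82  1.95  0.23  1.02  0.22] tilt [ 0.0017 -0.0001]
tool delta [0.1313 0.1104 0.0118]
wz 0.338
```

jog_arm(motion=[[[0.022,0.018,0,0,0,0.06,1],[0.046,0.038,0,0,0,0.12,1],[0.07,0.058,0.02,0,0,0.18,1],[0.094,0.078,0.04,0,0,0.24,1],[0.115,0.096,0.06,0,0,0.3,1],[0.131,0.11,0.08,0,0,0.34,1],[0.131,0.11,0.1,0,0,0.34,1],[0.131,0.11,0.1,0,0,0.34,1],[0.131,0.11,0.1,0,0,0.34,1]]])

```text
clock: 10.67
position: [0.3939, 0.3076, 0.1108]
ee_rot: [-1.521, -2.748, 0.003]
force: [-0.5, -0.3, -0.8]
width: 0.108
gripper_force: 30.0
```

```bash
python3 -c "
from h import *
st([.394,.311,.052],32)
im=get_image('side');cv2.imwrite('pics/g.png',cv2.resize(im[60:210,180:380],(800,600),interpolation=2)[:,:,::-1])"
```

```text
t 10.6667 pos [0.3939 0.3076 0.1108] yawy 32.1 w 0.108 grip 30.0 F [-0.5 -0.3 -0.8] M [-0.01 -0.17  0.01] q [-0.24  0.47 -0.7   1.97  0.4   0.85 -0.6 ] tilt [-0.0012 -0.0015]
tool delta [0.0029 0.002  0.0588]
wz 0.001
```

View pics/g.png

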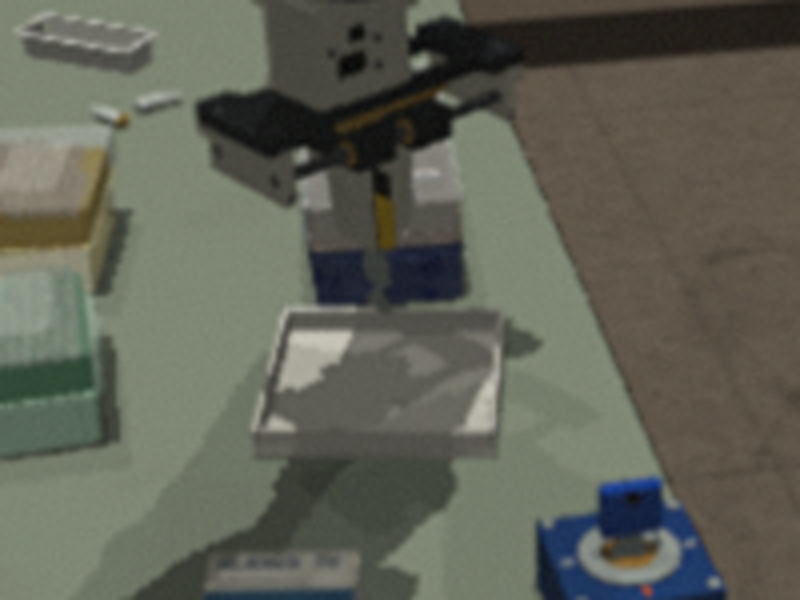

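The key hangs at (380,250) in the crop, above the tray (centre about (380,385)); nothing is in the way. Lowering.

jog_arm(motion=[[[0,0,0.02,0,0,0,1],[0.002,0.001,0.04,0,0,0,1],[0.002,0.001,0.05,0,0,0,1],[0.002,0.001,0.055,0,0,0,1],[0.002,0.001,0.057,0,0,0,1],[0.002,0.001,0.057,0,0,0,1]]])

```text
clock: 11.22
position: [0.3945, 0.3103, 0.0543]
ee_rot: [1.523, 2.747, 0.001]
force: [0.2, 0.6, 0.3]
width: 0.106
gripper_force: 30.0
```

jog_arm(motion=[[[0,0,0,0,0,0,0.7],[0,0,0,0,0,0,0.5],[0,0,0,0,0,0,0.2],[0,0,0,0,0,0,0],[0,0,0,0,0,0,-0.3],[0,0,0,0,0,0,-0.5],[0,0,0,0,0,0,-0.5]]])

```text
clock: 11.8
position: [0.394, 0.3104, 0.0538]
ee_rot: [1.522, 2.748, 0.0]
force: [-0.0, -0.1, 0.1]
width: 0.539
gripper_force: 0.0
```

jog_arm(motion=[[[0,0,-0.01,0,0,0,-0.5],[0,0,-0.02,0,0,0,-0.5],[0,0,-0.035,0,0,0,-0.5],[0,0,-0.05,0,0,0,-0.5],[0,0,-0.07,0,0,0,-0.5],[0,0,-0.1,0,0,0,-0.5],[0,0,-0.13,0,0,0,-0.5],[0,0,-0.16,0,0,0,-0.5],[0,0,-0.16,0,0,0,-0.5],[0,0,-0.16,0,0,0,-0.5]]])

```text
clock: 12.63
position: [0.3947, 0.3114, 0.2162]
ee_rot: [1.522, 2.746, 0.006]
force: [0.5, -0.6, -1.0]
width: 0.756
gripper_force: 0.0
```

```bash
python3 -c "
from h import *
st()
im=get_image('side');cv2.imwrite('pics/i.png',cv2.resize(im[60:210,180:380],(800,600),interpolation=2)[:,:,::-1])"
```

```text
t 12.6333 pos [0.3947 0.3114 0.2162] yawy 32.0 w 0.756 grip 0.0 F [ 0.5 -0.6 -1. ] M [ 0.05 -0.16  0.  ] q [-0.17  0.35 -0.77  1.84  0.27  1.06 -0.49] tilt [0.0037 0.0025]
```

View pics/i.png

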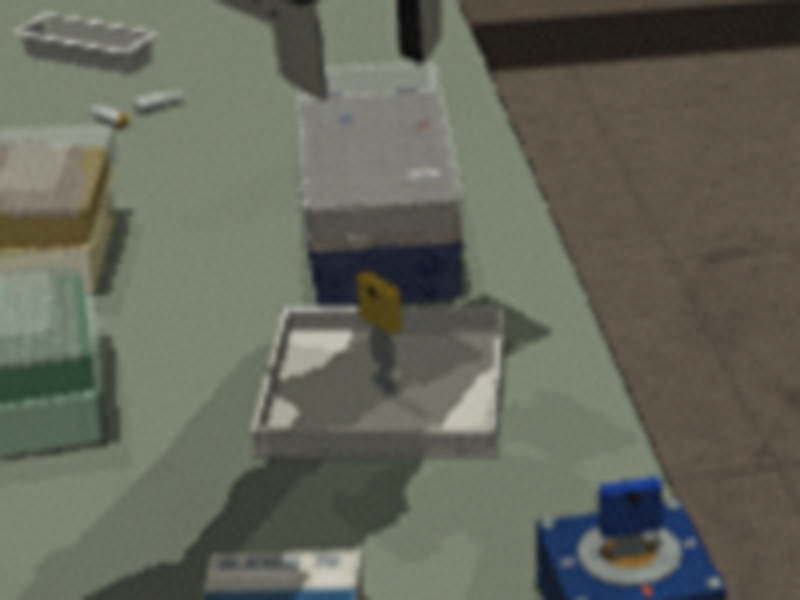

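The key stands upright on the tray floor, blade end at (385,385) in the crop, and the gripper is clear. Checking that it's still, and that the lock and blue key are fine.

jog_arm(motion=[[[0,0,0,0,0,0,-0.5],[0,0,0,0,0,0,-0.5],[0,0,0,0,0,0,-0.5],[0,0,0,0,0,0,-0.5],[0,0,0,0,0,0,-0.5],[0,0,0,0,0,0,-0.5],[0,0,0,0,0,0,-0.5],[0,0,0,0,0,0,-0.5],[0,0,0,0,0,0,-0.5],[0,0,0,0,0,0,-0.5]]])

```text
clock: 13.52
position: [0.394, 0.3104, 0.2137]
ee_rot: [1.523, 2.748, -0.0]
force: [-0.5, -0.6, 0.5]
width: 0.752
gripper_force: 0.0
```

```bash
python3 -c "
from h import *
old=cv2.imread('pics/i.png').astype(int);im=get_image('side')
n=cv2.resize(im[60:210,180:380],(800,600),interpolation=2)[:,:,::-1].astype(int)
print('diff near key',abs(n-old)[260:420,330:430].mean(),abs(n-old)[260:420,330:430].max())
b0=cv2.imread('pics/side0.png').astype(int);print('blue diff',abs(im[:,:,::-1].astype(int)-b0)[175:200,325:350].mean())
cv2.imwrite('pics/j.png',np.hstack([cv2.resize(im[130:190,235:315],(400,300),interpolation=2),cv2.resize(im[255:330,325:425],(400,300),interpolation=2)])[:,:,::-1])
"
```

```text
diff near key 1.5660833333333333 13
blue diff 3.1290666666666667
```

View pics/j.png

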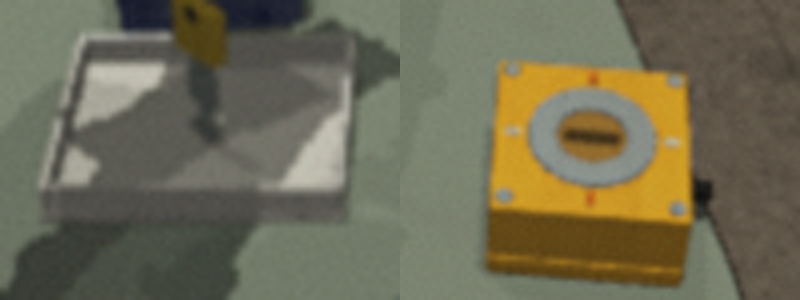

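The key is still in the tray (blade end at crop (210,135)), and the lock's slot lies along the white ticks.

```bash
python3 -c "
from cell import *
print(sign_off())"
```

```text
the job is handed in; nothing more can be done
None
```

The yellow key was turned a quarter turn clockwise and back, pulled out, and left standing upright and still in the white tray. The lock is back at its release position, the blue key was not touched, and the job was handed in at about 13.6 s (no verdict was returned).

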